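# Clamp a brick blank in the carving jig

### The arm

A 6-joint arm with a two-finger parallel gripper is mounted at the origin on the work surface. World frame = base frame: x ahead of the robot, y to its left, z up, the work surface at z = 0. Lengths are in m, angles in rad, forces in N, time in s.
With the tool pointing down it reaches from about 0.3 to 0.775 m from the base axis. Payload 14.6 kg.
Tool frame: the origin (TCP) lies on the centre line of the jaws, within the pads' length; the fingertips stand 19 mm ahead of it and the grasp point (between the pads) is the TCP; y points along the fingers, x is the direction in which the jaws open and shut, and the axes are right-handed (so a half turn about y gives the same grasp; the last joint's range is limited). The gripper opens to 94 mm and grips with 3 to 60 N. Pads are 16 mm wide; open, the fingers measure 119 mm over their backs; the gripper's body (75 mm by 177 mm) begins 78 mm behind the grasp point.
Start: joints at [1.18, 0.3, 1.521, -0, 1.321, -0.067], TCP at [0.175, 0.521, 0.224] pointing down, gripper open.
Joint ranges: [-3.03, 3.03], [-0.79, 2.21], [0.23, 2.52], [-1.04, 4.18], [0, 3.07], [-2.55, 2.55]. Speed limits (rad/s): [2.22, 2.22, 2.57, 3.14, 3.14, 3.14].

### API

Orientations are given as [roll, pitch, yaw] about the fixed x, y, z axes, in that order (R = Rz(yaw) Ry(pitch) Rx(roll)).
In Python, from station import ctrl, optics gives the robot as it stands.
- The arm moves only by the tool jog_arm, never from a script. Its argument "targets" is a list of rows, each a list of 3 entries, a list of its own where there are three numbers: the finger opening in cm, from 0 to 9.4, then the shift along the tool's x, y, z in cm, then the turn about the tool's y in rad. A call has 1 to 10 rows; each row is the pose to reach, as a shift and turn from the pose commanded when the call began, along the tool's axes at that moment; what a row does not reach only later rows make up. A row lasts 1/10 s, in which the tool goes at most 50 mm and 8.59 degrees, less where a joint would pass 70% of its speed; a pose out of reach is approached as far as the arm can. A call with a gripper value outside its range is refused whole. The fingers move at their own pace and stop on an object; "grip_force" is the grip in N (left out, the last holds). Time passes only in rows, so rows that repeat a pose let the fingers close. It gives the time, the measured TCP pose, the force and the opening at its end, in the units of the state.
- ctrl.get_obs(): the state, without advancing time (a new reading comes with each control period).
- optics.camera(name): name is "scene" or "side" or "wrist"; returns a dict with "img" (384x512x3 uint8, red, green, blue), "range_z" (384x512 float32, m along the optical axis (not along the pixel's ray), 0 where there is no reading), "camera_matrix" (3x3 intrinsics, pixels), "world_to_cam" (4x4, takes a point from world to camera coordinates); the wrist camera has in their place "mount" (4x4, takes a point from camera to tool coordinates, whose origin is the TCP and whose axes are the tool frame's). Camera axes: x right, y up, looking along -z (the intrinsics and any distortion apply to the point x, -y, -z); pixel columns grow to the right and rows downward; lengths in m; the calibration is good to about 2 mm. The wrist camera is an equidistant fisheye: a pixel r from the principal point sees the ray r / f radians off the axis. A picture is of the moment at which its call begins: read the wrist's pose just before it.
- ctrl.hand_in(): hands the job in, once; it reports no verdict.
The state is a dict: "time_s": time; "qpos": joint angles; "joint_vel": joint speeds; "tau": joint torques, N m; "ee_pos": TCP position; "eef_rot": TCP orientation; "force": force on the tool from outside, world axes, zero at the start; "moment": the same for the moment, N m; "grip_width": finger opening in m.
Only numpy, scipy, OpenCV 4.12 (cv2) and the standard library are available. Lean on these libraries where they do the work, as an engineer would, in place of code of your own. Each camera call takes 0.05 s, during which the arm holds its last target. There are 200 camera calls.

### The job

Slide the small grey brick blank on the carving jig's board until it is fully home against both the end stop and the side fence, then screw the hold-down clamp's knob down (clockwise from above) until its foot holds the blank snugly, and let go. Be gentle: the fired clay is brittle, so neither knock it hard into the stops nor overtighten the screw, and leave the tools and jars around the jig undisturbed.

Things in the scene. Friction and masses are not known exactly. Their poses are not given: they have to be found in the camera images.
- jig: Carving jig, fixed: wooden board 270 x 170 mm, 18 mm thick, with a low end stop, a low side fence and a dark steel screw clamp. Origin: on the screw axis, at bench level. +x runs from the open end (robot side) to the end stop, +y to the fence, z up. Board: x -180 to 90, y -100 to 70 mm. Clamp post at x 54 to 90 mm; its arm (26 mm wide) and 38 mm round boss on the screw axis lie 90 to 112 mm above the bench.
- seat (a point): The point of the jig where the blank's centre lies when it is fully home: 30 mm towards -x from the screw axis, 33 mm above the bench. Axes as the jig's. When home the blank touches the end stop (its end at +30 mm in jig x) and the fence (its side at +28 mm in jig y).
- end_stop: Low steel stop, 20 x 80 mm, 14 mm high above the board, fixed to the jig; its working face looks to jig -x and lies at jig x = +30 mm. Origin: centre of its underside. The blank's edge chips if it presses on this with more than about 60 N.
- side_fence: Low aluminium fence, 178 x 14 mm, 12 mm high above the board, along the jig's x from -150 to +28 mm; its working face looks to jig -y and lies at jig y = +28 mm. Origin: centre of its underside. The blank's edge chips if it presses on this with more than about 60 N.
- blank_center (a point): Centre of the brick blank to clamp: plain grey block 120 x 56 x 30 mm, 0.3 to 0.5 kg, lying loose and flat on the jig's board, partly under the clamp's foot. x along its length, roughly along the jig's +x. It starts 15 to 40 mm short of the end stop and 8 to 22 mm off the fence, a little askew. Its top is 48 mm above the bench.
- blank: The same blank; this origin is the centre of its underside, 18 mm above the bench. It takes some 3 to 12 N to get it sliding on the board.
- knob_grip (a point): Centre (half-way up) of the clamp's round black ribbed knob, 40 mm across, 26 mm high, axis vertical, on top of the rising screw; 142 to 145 mm above the bench at the start, free stem below it. Turned clockwise from above, knob and screw sink 24 mm a turn (3.8 mm per rad) and stay where left. Turning takes about 0.17 N m; each newton of foot on blank adds 0.004 N m, trying to turn it back.
- screw: The clamp's screw; it sinks with the knob but does not turn. Origin: on the screw axis at the nominal height of the foot's underside, 7 to 10 mm above the blank's top at the start. But the 26 mm round foot is set up to 4 mm higher or lower each time, so touch comes after 0.7 to 3.8 rad. Its rubber pad gives about 1 mm per 16 N (0.24 rad). A proper hold is 8 to 42 N; the blank cracks above 60 N.
- mallet: Bystander: wooden mallet (head 65 x 110 x 55 mm, handle towards its -x) lying on the bench, about 165 mm to the jig's +y side. Origin: underside.
- chisel0: Bystander: chisel, about 200 mm long, 20 mm thick, lying along the jig's -y side, about 140 mm from its axis. Origin: underside.
- chisel1: Bystander: second, shorter chisel beside it, about 180 mm from the jig's axis. Origin: underside.
- brush: Bystander: bench brush 190 x 30 x 26 mm at the left, near the offcut bin. Origin: underside.
- spare_top: Bystander: upper of two big grey bricks stacked at the left, 190 x 90 x 45 mm. Origin: underside.
- tool_pot: Bystander: clay pot, 90 mm across, 100 mm high, at the right. Origin: underside.
- jar: Bystander: glass jar, 68 mm across, 90 mm high, at the right. Origin: underside.
There are look-alikes about, which are no part of the job. Leave any black, red or turquoise look-alike of the blank alone.

How it is judged:
By the outcome, as a careful person would: the job done as asked, in the order asked, and still so for the second after the job is handed in, with the robot touching nothing.
It also fails if it takes over 72 s, if anything falls off the work surface, if the arm or the gripper's body presses on something with over 40 N, if the wrist force passes 120 N, or if a joint passes its speed limit or range.

## Working session

There is one attempt and no reset: what is moved stays moved. The work goes in short steps, Python scripts to look and compute and a tool call to move; the robot and the scene stay as the last step left them, time stands still between calls to the robot, and variables do not carry over. Pictures are saved under pics/ and viewed, about 8 in all and at most 12, crops included, and the job is handed in when it is done.

Besides the shell and the picture viewer there is one more tool, called after "Emit:" by a JSON object that holds its "method" and its "body", one argument or row to a line. jog_arm: Moves the arm, as the interface text tells. Its arguments: {"type":"object","properties":{"targets":{"type":"array","items":{"type":"array"}},"grip_force":{"type":"number"}},"required":["targets"]}

```bash
mkdir -p pics; ls; cat > h.py <<'E'
import numpy as np, cv2
from station import ctrl, optics
def shot(n):
    c=optics.camera(n); np.savez(f'{n}.npz',**c); return c
def save(c,f,crop=None,k=1):
    im=c['img'][:,:,::-1]
    if crop: x0,y0,x1,y1=crop; im=im[y0:y1,x0:x1]
    cv2.imwrite(f'pics/{f}.png',cv2.resize(im,None,fx=k,fy=k,interpolation=cv2.INTER_CUBIC))
def cloud(c):
    K=c['camera_matrix'];d=c['range_z'];v,u=np.mgrid[:d.shape[0],:d.shape[1]]
    p=np.stack([(u-K[0,2])/K[0,0]*d,-(v-K[1,2])/K[1,1]*d,-d],-1)
    T=np.linalg.inv(c['world_to_cam']); P=p@T[:3,:3].T+T[:3,3]; P[d==0]=np.nan; return P
E
python3 - <<'E'
from h import *
print(ctrl.get_obs())
c=shot('scene');save(c,'scene1',k=1.5)
c2=shot('side');save(c2,'side1',k=1.5)
print({k:v for k,v in c.items() if k not in('img','range_z')})
E
```

```text
pics
{'time_s': 0.0, 'qpos': array([ 1.18040624e+00,  3.00459344e-01,  1.52157925e+00, -4.31557203e-05,
        1.32067532e+00, -6.65936551e-02]), 'joint_vel': array([-0.00066735,  0.00022703, -0.00031616, -0.00052973,  0.00155607,
       -0.00064983]), 'tau': array([ 1.69589268e-03, -5.31794500e+01, -3.52741814e+01,  7.09352433e-02,
        2.43516272e-02, -1.14647382e-04]), 'ee_pos': array([0.17491224, 0.52119792, 0.22389354]), 'eef_rot': array([-1.57076342e+00,  1.12155725e-03,  1.24701062e+00]), 'force': array([ 0.3145779 , -0.79230816, -0.48645777]), 'moment': array([ 0.06016927, -0.03544141,  0.00266102]), 'grip_width': 0.09388784552339813}
{'camera_matrix': array([[438.01216393,   0.        , 265.38963003],
       [  0.        , 438.01216393, 189.43955843],
       [  0.        ,   0.        ,   1.        ]]), 'world_to_cam': array([[-0.85318684,  0.52147424,  0.01169711,  0.47240867],
       [-0.4067342 , -0.67916493,  0.61098469,  0.12338321],
       [ 0.32655704,  0.51652649,  0.79155599, -1.88771246],
       [ 0.        ,  0.        ,  0.        ,  1.        ]])}
```

View pics/scene1.png

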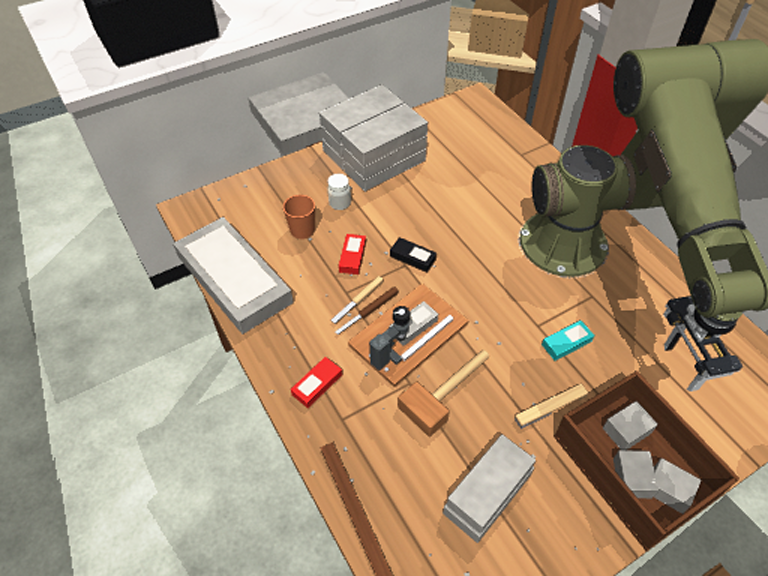

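View pics/side1.png

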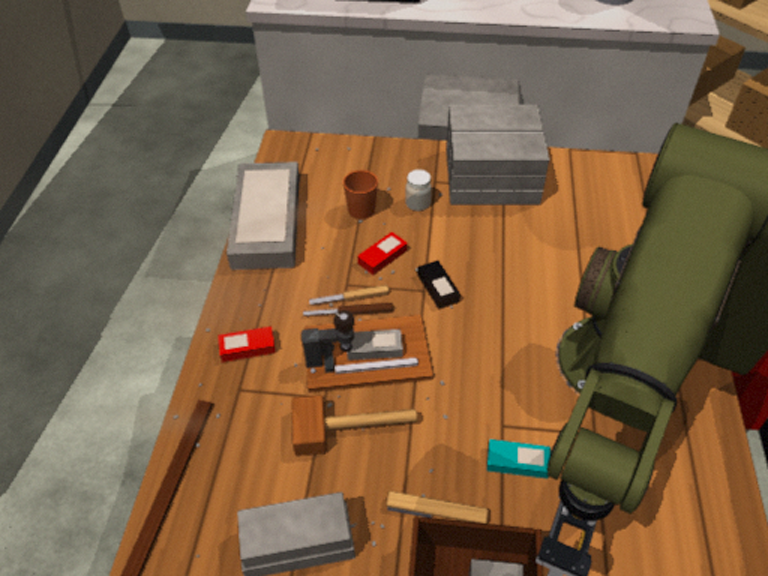

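The jig is at about (273,223) in unscaled scene pixels and (245,235) in side. Possible look-alikes for the blank, in 1.5x scene pixels:
- black (413,254)
- red (352,254) and (317,381)
- turquoise (568,339)
- grey offcuts in the bin (630,425)
- big spare bricks (490,485)

The blank to clamp is the plain grey one on the board under the clamp, at (425,318). The knob is at (400,315).

```bash
cat > fit.py <<'E'
from h import *
P=[];C=[]
for n in('scene','side'):
    c=dict(np.load(n+'.npz'));p=cloud(c);P.append(p);print(n,'seed',p[int(318/1.5),int(425/1.5)] if n=='scene' else p[int(343/1.5),int(372/1.5)])
    for k,(u,v) in ({'knob':(401,312),'boardL':(350,343),'boardfar':(393,383),'boardnear':(467,322),'boardright':(425,286)} if n=='scene' else {'knob':(343,319),'bl':(310,386),'br':(431,376),'tr':(421,318)}).items():
        print(k,p[int(v/1.5),int(u/1.5)].round(4))
E
python3 fit.py
python3 - <<'E'
from h import *
save(dict(np.load('side.npz')),'side_crop',(190,190,300,270),7)
E
```

```text
scene seed [0.50666261 0.04960823 0.05085526]
knob [0.5894 0.0658 0.157 ]
boardL [ 0.6926 -0.0079  0.0116]
boardfar [0.6608 0.1513 0.0195]
boardnear [0.4039 0.0932 0.015 ]
boardright [ 0.434  -0.0601  0.0165]
side seed [0.53328032 0.03789133 0.04771426]
knob [0.589  0.069  0.1626]
bl [0.6561 0.1454 0.0193]
br [0.4009 0.0876 0.0134]
tr [ 0.4353 -0.0648  0.0167]
```

View pics/side_crop.png

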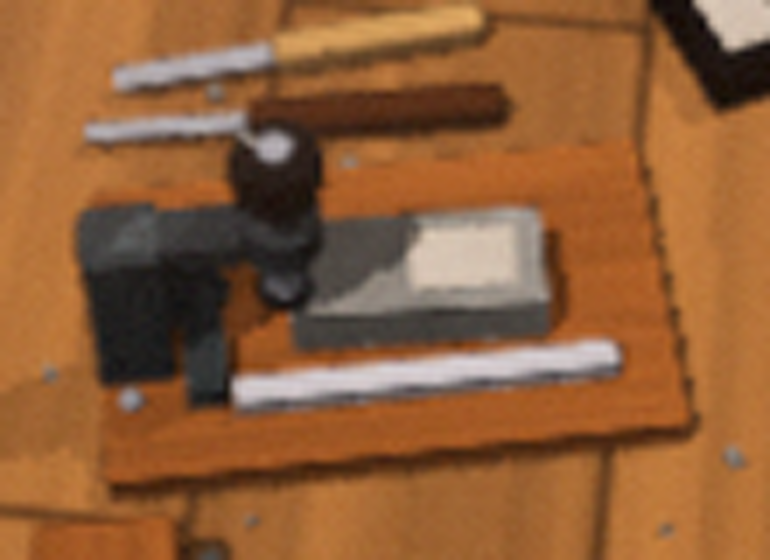

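```bash
cat > fit.py <<'E'
from h import *
from scipy.optimize import least_squares
def rect(p,q=2,yaw0=.21):
    def mid(y,qq):
        x=np.array([p@[np.cos(y),np.sin(y)],p@[-np.sin(y),np.cos(y)]]); lo,hi=np.percentile(x,[qq],axis=1)[0],np.percentile(x,[100-qq],axis=1)[0]; return lo,hi
    b=min(np.arange(yaw0-.25,yaw0+.25,.005),key=lambda y:np.prod(mid(y,q)[1]-mid(y,q)[0]))
    lo,hi=mid(b,.5); R=np.array([[np.cos(b),-np.sin(b)],[np.sin(b),np.cos(b)]]); return b,R@((lo+hi)/2),hi-lo
for n in('scene','side'):
    c=dict(np.load(n+'.npz'));p=cloud(c);im=c['img'].astype(int)
    ok=(p[...,0]>.38)&(p[...,0]<.72)&(p[...,1]>-.09)&(p[...,1]<.18)
    sel=ok&(p[...,2]>.01)&(p[...,2]<.026)
    m=np.zeros(sel.shape,np.uint8);m[sel]=1;nl,L,S,_=cv2.connectedComponentsWithStats(m);i=1+np.argmax(S[1:,4])
    q=p[L==i];print(n,'board',len(q),q[:,2].mean(),rect(q[:,:2],1))
    sel=ok&(p[...,2]>.042)&(p[...,2]<.054);m[:]=0;m[sel]=1;nl,L,S,_=cv2.connectedComponentsWithStats(m);i=1+np.argmax(S[1:,4])
    q=p[L==i];print('blanktop',len(q),q[:,2].mean(),rect(q[:,:2],1))
    q=p[ok&(p[...,2]>.132)];print('knob',len(q),q.mean(0),q.min(0),q.max(0))
E
python3 fit.py
```

```text
scene board 1602 0.0163041804309048 (np.float64(0.22999999999999984), array([0.54827911, 0.04128827]), array([0.26954507, 0.17016148]))
blanktop 227 0.04640502705839268 (np.float64(0.21499999999999989), array([0.52800353, 0.03742758]), array([0.1150349 , 0.05673138]))
knob 121 [0.59070399 0.0699832  0.15217767] [0.56804058 0.04658966 0.13260156] [0.60829512 0.08810932 0.16253639]
side board 1876 0.018331165212711966 (np.float64(0.23499999999999985), array([0.54769178, 0.04007467]), array([0.26703423, 0.17080678]))
blanktop 460 0.048192063116423094 (np.float64(0.17499999999999988), array([0.53002008, 0.03397167]), array([0.11428623, 0.06079543]))
knob 165 [0.58792515 0.06949325 0.15366055] [0.56820315 0.04172203 0.13223037] [0.60907021 0.08870703 0.16543683]
```

Emit:
{"method": "jog_arm", "body": {
  "targets": [
    [9.4,[-37.3,0,-45],-0.54],
    [9.4,[-37.3,0,-45],-0.54],
    [9.4,[-37.3,0,-45],-0.54],
    [9.4,[-37.3,0,-45],-0.54],
    [9.4,[-37.3,0,-45],-0.54],
    [9.4,[-37.3,0,-45],-0.54],
    [9.4,[-37.3,0,-45],-0.54],
    [9.4,[-37.3,0,-45],-0.54],
    [9.4,[-37.3,0,-45],-0.54],
    [9.4,[-37.3,0,-45],-0.54]
  ]
}}

```text
time_s: 1.1
ee_pos: [0.4334, 0.1037, 0.2245]
eef_rot: [-1.571, -0.0, 1.787]
force: [0.1, 1.3, -0.1]
grip_width: 0.0937
```

Emit:
{"method": "jog_arm", "body": {
  "targets": [
    [9.4,[-4,0,-1.5],0],
    [9.4,[-8,0,-2.9],0],
    [9.4,[-8,0,-2.9],0],
    [9.4,[-8,0,-2.9],0],
    [9.4,[-8,0,-2.9],0]
  ]
}}

```text
time_s: 1.6
ee_pos: [0.4778, 0.0346, 0.2243]
eef_rot: [-1.57, -0.0, 1.788]
force: [0.0, 0.5, 1.0]
grip_width: 0.0941
```

```bash
python3 - <<'E'
from h import *
o=ctrl.get_obs();print(o['ee_pos'],o['eef_rot'],o['qpos'].round(3),o['moment'])
c=shot('wrist');save(c,'wrist1',k=1.5);print(c['camera_matrix'],c['mount'])
E
```

```text
[0.47777528 0.03459153 0.2243248 ] [-1.57036647e+00 -2.43761644e-04  1.78764332e+00] [-0.004  0.142  1.715  0.     1.286 -1.792] [0.10652443 0.0332844  0.01053478]
[[297.31863964   0.         247.9029583 ]
 [  0.         297.31863964 196.97403141]
 [  0.           0.           1.        ]] [[ 9.99999499e-01  5.44323210e-04  8.39917964e-04 -8.70777613e-04]
 [ 6.78133440e-04  2.48728597e-01 -9.68572984e-01 -1.60432398e-01]
 [-7.36128373e-04  9.68573068e-01  2.48728103e-01  7.31977393e-02]
 [ 0.00000000e+00  0.00000000e+00  0.00000000e+00  1.00000000e+00]]
```

View pics/wrist1.png

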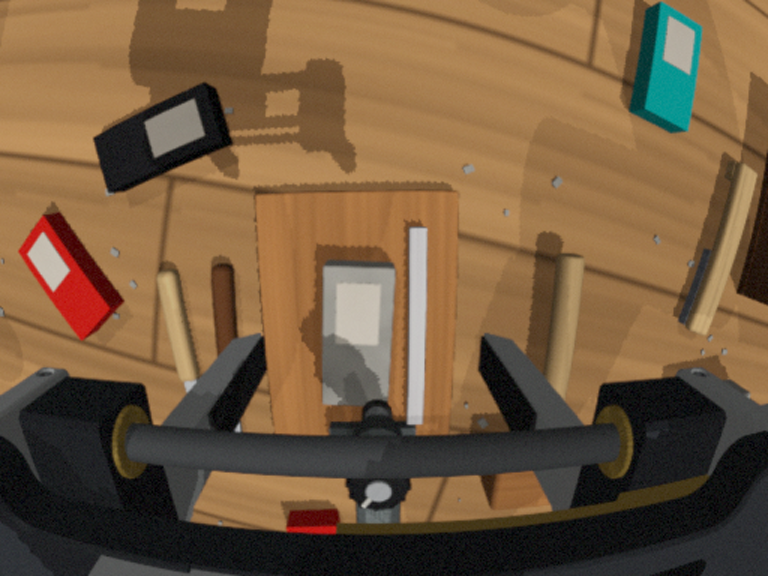

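```bash
cat >> h.py <<'E'
from scipy.spatial.transform import Rotation as Ro
O=np.array([.5884,.0656]);YAW=.23
def tojig(p): 
    c,s=np.cos(YAW),np.sin(YAW);d=np.asarray(p)[:2]-O;return np.array([c*d[0]+s*d[1],-s*d[0]+c*d[1]])
def wray(c,pos,rpy,u,v,z):
    K=c['camera_matrix'];x=(u-K[0,2])/K[0,0];y=(v-K[1,2])/K[0,0];r=np.hypot(x,y);k=np.sin(r)/max(r,1e-9)
    d=np.array([x*k,-y*k,-np.cos(r)]);M=c['mount'];R=Ro.from_euler('xyz',rpy).as_matrix()
    o=R@M[:3,3]+pos;d=R@M[:3,:3]@d;return o+d*(z-o[2])/d[2]
E
python3 - <<'E'
from h import *
c=dict(np.load('wrist.npz'));pos=np.array([0.47777528,0.03459153,0.2243248]);rpy=[-1.57036647,-2.4e-4,1.78764332]
for n,u,v,z in [('blankNL',323,262,.048),('blankNR',394,265,.048),('blankFL',321,404,.048),('blankFR',387,404,.048),('boardNL',257,193,.018),('boardNR',458,192,.018),('fenceN',410,228,.030),('fenceF',407,424,.03),('fenceNR',426,228,.03)]:
    p=wray(c,pos,rpy,u/1.5,v/1.5,z);print(n,p.round(4),(tojig(p)*1e3).round(1))
E
```

```text
blankNL [ 0.473  -0.0061  0.048 ] [-128.7  -43.5]
blankNR [0.4637 0.0478 0.048 ] [-125.5   11.1]
blankFL [0.5936 0.0145 0.048 ] [ -6.6 -51. ]
blankFR [0.5811 0.0693 0.048 ] [-6.2  5.3]
boardNL [ 0.4329 -0.0744  0.018 ] [-183.4 -100.9]
boardNR [0.3971 0.0885 0.018 ] [-181.    65.9]
fenceN [0.4346 0.0551 0.03  ] [-152.2   24.9]
fenceF [0.6073 0.0948 0.03  ] [25.  24.2]
fenceNR [0.4317 0.0677 0.03  ] [-152.1   37.8]
```

Emit:
{"method": "jog_arm", "body": {
  "targets": [
    [9.4,[-1,4,-0.1],0.042],
    [9.4,[-1,8,-0.1],0.042],
    [9.4,[-1,12,-0.1],0.042],
    [9.4,[-1,15,-0.1],0.042],
    [9.4,[-1,16.5,-0.1],0.042],
    [9.4,[-1,17.1,-0.1],0.042],
    [9.4,[-1,17.1,-0.1],0.042],
    [9.4,[-1,17.1,-0.1],0.042],
    [9.4,[-1,17.1,-0.1],0.042]
  ],
  "grip_force": 20
}}

```text
time_s: 2.55
ee_pos: [0.4819, 0.0245, 0.0545]
eef_rot: [-1.573, 0.0, 1.745]
force: [-0.4, 0.4, -0.3]
grip_width: 0.0939
```

Emit:
{"method": "jog_arm", "body": {
  "targets": [
    [7.5,[0,0,0],0],
    [7.0,[0,0,0],0],
    [6.5,[0,0,0],0],
    [6.0,[0,0,0],0],
    [5.4,[0,0,0],0],
    [5.2,[0,0,0],0],
    [5.2,[0,0,0],0],
    [5.2,[0,0,0],0]
  ]
}}

```text
time_s: 3.35
ee_pos: [0.4814, 0.0243, 0.0535]
eef_rot: [-1.571, 0.0, 1.745]
force: [-0.2, -0.1, 0.2]
grip_width: 0.0559
```

```bash
python3 - <<'E'
from h import *
o=ctrl.get_obs();print({k:o[k].round(4) if hasattr(o[k],'round') else o[k] for k in('ee_pos','eef_rot','force','moment','grip_width')})
c=shot('wrist');save(c,'wrist2',(110,90,370,310),3)
E
```

```text
{'ee_pos': array([0.4814, 0.0243, 0.0535]), 'eef_rot': array([-1.5708,  0.    ,  1.7451]), 'force': array([-0.1885, -0.1315,  0.2354]), 'moment': array([0.1261, 0.0331, 0.0513]), 'grip_width': 0.05586455259540789}
```

View pics/wrist2.png

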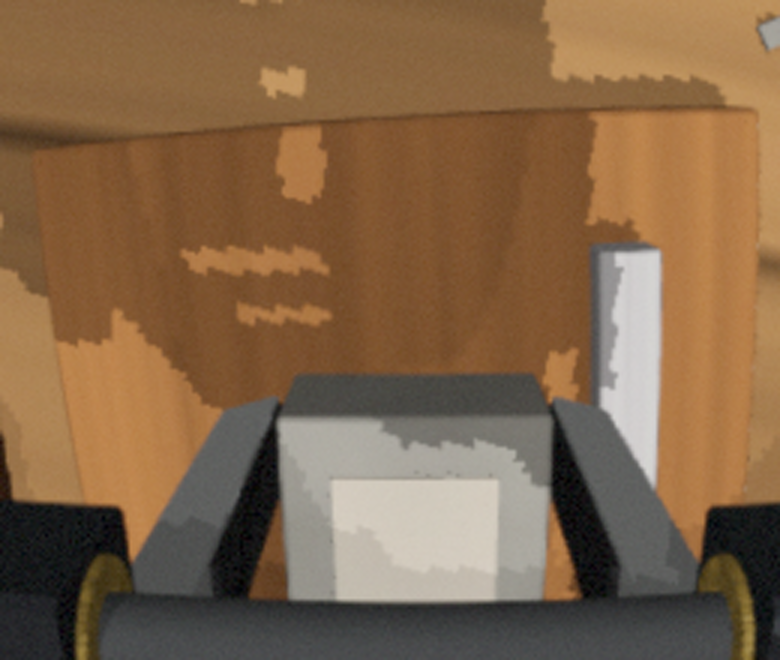

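Emit:
{"method": "jog_arm", "body": {
  "targets": [
    [5.2,[0,0,0],-0.03],
    [5.2,[0.2,0,-0.4],-0.055],
    [5.2,[0.4,0,-0.9],-0.055],
    [5.2,[0.6,0,-1.4],-0.055],
    [5.2,[0.8,0,-1.9],-0.055],
    [5.2,[1.0,0,-2.3],-0.055],
    [5.2,[1.04,0,-2.45],-0.055],
    [5.2,[1.04,0,-2.45],-0.055],
    [5.2,[1.04,0,-2.45],-0.055]
  ],
  "grip_force": 25
}}

```text
time_s: 4.3
ee_pos: [0.504, 0.039, 0.0535]
eef_rot: [-1.572, -0.0, 1.8]
force: [1.1, 0.9, 0.1]
grip_width: 0.0557
```

```bash
cat > m.py <<'E'
from h import *
import sys
o=ctrl.get_obs();print({k:o[k].round(4) if hasattr(o[k],'round') else o[k] for k in('ee_pos','eef_rot','force','moment','grip_width','time_s')},(tojig(o['ee_pos'])*1e3).round(1))
f=o['force'];c,s=np.cos(YAW),np.sin(YAW);print('jigF',c*f[0]+s*f[1],-s*f[0]+c*f[1])
if len(sys.argv)>1:
    c=shot('wrist');save(c,sys.argv[1],(110,90,370,310),3)
E
python3 m.py wrist3
```

```text
{'ee_pos': array([0.504 , 0.039 , 0.0535]), 'eef_rot': array([-1.5717e+00, -1.0000e-04,  1.8001e+00]), 'force': array([1.0739, 0.8507, 0.0519]), 'moment': array([ 0.3587, -0.1371,  0.0443]), 'grip_width': 0.05570641934653182, 'time_s': 4.3} [-88.3  -6.6]
jigF 1.2395072220210255 0.5834419966752151
```

View pics/wrist3.png

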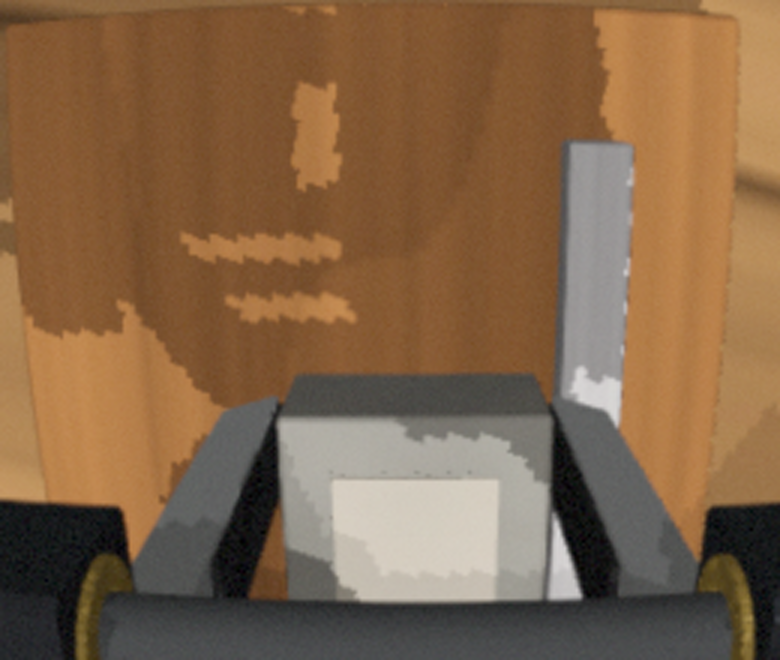

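Emit:
{"method": "jog_arm", "body": {
  "targets": [
    [5.2,[0.05,0,0],0],
    [5.2,[0.1,0,0],0],
    [5.2,[0.15,0,0],0],
    [5.2,[0.2,0,0],0],
    [5.2,[0.25,0,0],0],
    [5.2,[0.3,0,0],0],
    [5.2,[0.35,0,0],0],
    [5.2,[0.35,0,0],0]
  ]
}}

```text
time_s: 5.15
ee_pos: [0.5029, 0.0423, 0.0535]
eef_rot: [-1.571, 0.0, 1.8]
force: [0.8, -2.5, 1.6]
grip_width: 0.0558
```

Emit:
{"method": "jog_arm", "body": {
  "targets": [
    [5.2,[0.03,0,0],0],
    [5.2,[0.06,0,0],0],
    [5.2,[0.09,0,0],0],
    [5.2,[0.12,0,0],0],
    [5.2,[0.12,0,0],0]
  ]
}}

```text
time_s: 5.65
ee_pos: [0.5027, 0.0429, 0.0535]
eef_rot: [-1.571, 0.001, 1.8]
force: [0.6, -7.4, 1.2]
grip_width: 0.0556
```

Emit:
{"method": "jog_arm", "body": {
  "targets": [
    [5.2,[0.03,0,0],0],
    [5.2,[0.06,0,0],0],
    [5.2,[0.06,0,0],0],
    [5.2,[0.06,0,0],0]
  ]
}}

```text
time_s: 6.05
ee_pos: [0.5027, 0.0429, 0.0535]
eef_rot: [-1.571, 0.002, 1.8]
force: [1.3, -11.7, 0.8]
grip_width: 0.0556
```

```bash
python3 m.py
```

```text
{'ee_pos': array([0.5027, 0.0429, 0.0535]), 'eef_rot': array([-1.5707e+00,  1.5000e-03,  1.7996e+00]), 'force': array([  1.2542, -11.7006,   0.8371]), 'moment': array([-2.2782, -0.2023, -0.3708]), 'grip_width': 0.05563217762667135, 'time_s': 6.05} [-88.6  -2.5]
jigF -1.44631728326551 -11.678401825962098
```

Emit:
{"method": "jog_arm", "body": {
  "targets": [
    [5.2,[-0.06,0,-0.06],0],
    [5.2,[-0.06,0,-0.12],0],
    [5.2,[-0.06,0,-0.18],0],
    [5.2,[-0.06,0,-0.24],0],
    [5.2,[-0.06,0,-0.3],0],
    [5.2,[-0.06,0,-0.36],0],
    [5.2,[-0.06,0,-0.42],0],
    [5.2,[-0.06,0,-0.48],0],
    [5.2,[-0.06,0,-0.54],0],
    [5.2,[-0.06,0,-0.6],0]
  ]
}}

```text
time_s: 7.05
ee_pos: [0.5075, 0.044, 0.0535]
eef_rot: [-1.568, 0.0, 1.8]
force: [-9.4, -9.8, 8.1]
grip_width: 0.0555
```

Emit:
{"method": "jog_arm", "body": {
  "targets": [
    [5.2,[0,0,-0.04],0],
    [5.2,[0,0,-0.08],0],
    [5.2,[0,0,-0.12],0],
    [5.2,[0,0,-0.16],0],
    [5.2,[0,0,-0.2],0],
    [5.2,[0,0,-0.2],0]
  ]
}}

```text
time_s: 7.65
ee_pos: [0.5095, 0.0445, 0.0535]
eef_rot: [-1.568, 0.0, 1.8]
force: [-9.0, -9.6, 8.2]
grip_width: 0.0558
```

Emit:
{"method": "jog_arm", "body": {
  "targets": [
    [5.2,[0,0,-0.04],0],
    [5.2,[0,0,-0.08],0],
    [5.2,[0,0,-0.1],0],
    [5.2,[0,0,-0.1],0]
  ]
}}

```text
time_s: 8.05
ee_pos: [0.5097, 0.0445, 0.0534]
eef_rot: [-1.566, 0.0, 1.8]
force: [-13.7, -10.9, 14.2]
grip_width: 0.0557
```

Emit:
{"method": "jog_arm", "body": {
  "targets": [
    [5.2,[0,0,-0.04],0],
    [5.2,[0,0,-0.06],0],
    [5.2,[0,0,-0.06],0]
  ]
}}

```text
time_s: 8.35
ee_pos: [0.5098, 0.0446, 0.0534]
eef_rot: [-1.565, 0.0, 1.8]
force: [-18.2, -12.3, 16.6]
grip_width: 0.0557
```

```bash
python3 m.py
```

```text
{'ee_pos': array([0.5098, 0.0446, 0.0534]), 'eef_rot': array([-1.5648e+00,  2.0000e-04,  1.7999e+00]), 'force': array([-18.1845, -12.3087,  16.6044]), 'moment': array([-2.1777,  3.404 , -0.2072]), 'grip_width': 0.05570420880033469, 'time_s': 8.35} [-81.3  -2.6]
jigF -20.51175209018732 -7.838908547421794
```

Emit:
{"method": "jog_arm", "body": {
  "targets": [
    [5.2,[-0.03,0,0.05],0],
    [5.2,[-0.06,0,0.1],0],
    [5.2,[-0.06,0,0.15],0],
    [5.2,[-0.06,0,0.15],0]
  ]
}}

```text
time_s: 8.75
ee_pos: [0.5097, 0.0445, 0.0535]
eef_rot: [-1.568, -0.0, 1.8]
force: [-7.5, -5.0, 7.7]
grip_width: 0.0558
```

```bash
python3 m.py wrist4
```

```text
{'ee_pos': array([0.5097, 0.0445, 0.0535]), 'eef_rot': array([-1.5685e+00, -3.0000e-04,  1.7999e+00]), 'force': array([-7.525 , -5.0022,  7.7156]), 'moment': array([-0.7793,  1.4022, -0.2542]), 'grip_width': 0.05576864203063961, 'time_s': 8.75} [-81.4  -2.6]
jigF -8.467224753785848 -3.154893421559964
```

View pics/wrist4.png

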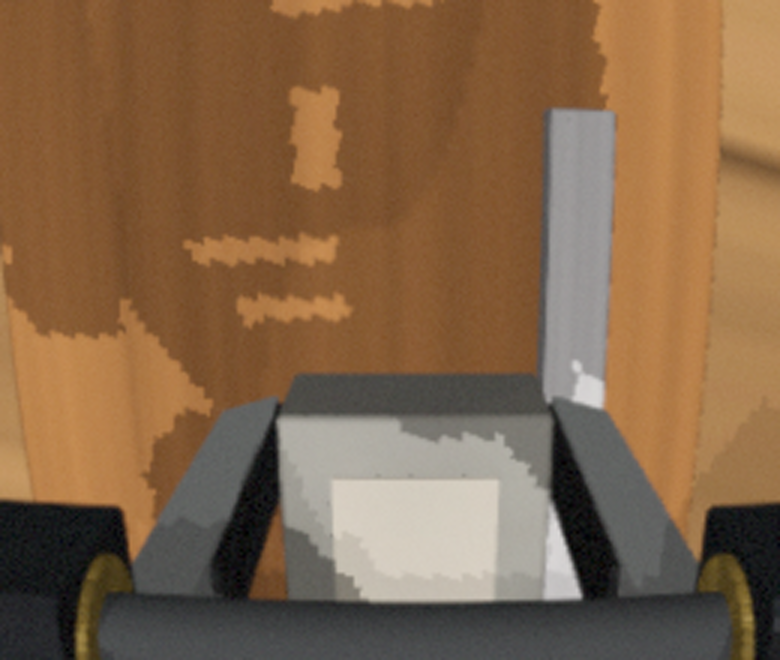

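```bash
python3 - <<'E'
from h import *
o=ctrl.get_obs();c=dict(np.load('wrist.npz'))
for n,x,y,z in [('fenceNtop',547,112,.03),('fenceNtopR',614,113,.03),('fenceMidtop',545,380,.03),('blankNL',278,416,.048),('blankNR',553,416,.048),('blankNRbot',536,375,.018),('blankNLbot',296,375,.018)]:
    p=wray(c,o['ee_pos'],o['eef_rot'],110+(x+1)/3-.5,90+(y+1)/3-.5,z);print(n,(tojig(p)*1e3).round(1))
E
```

```text
fenceNtop [-151.9   23.8]
fenceNtopR [-152.1   38. ]
fenceMidtop [-94.2  24.9]
blankNL [-92.6 -30.8]
blankNR [-92.5  24.1]
blankNRbot [-91.5  24.6]
blankNLbot [-91.6 -31.1]
```

Emit:
{"method": "jog_arm", "body": {
  "targets": [
    [5.8,[0,0,0.1],0],
    [6.4,[0,0,0.1],0],
    [7.0,[0,0,0.1],0],
    [7.6,[0,0,0.1],0],
    [7.6,[0,0,0.1],0],
    [7.6,[0,-2,0.1],0],
    [7.6,[0,-6,0.1],0],
    [7.6,[0,-10,0.1],0],
    [7.6,[0,-14,0.1],0],
    [9.0,[0,-17.5,0.1],0]
  ]
}}

```text
time_s: 9.8
ee_pos: [0.5097, 0.0444, 0.2307]
eef_rot: [-1.572, 0.0, 1.8]
force: [0.6, 0.1, 0.1]
grip_width: 0.0811
```

```bash
python3 - <<'E'
from h import *
o=ctrl.get_obs();print(o['ee_pos'],o['eef_rot'],o['force'],(tojig(o['ee_pos'])*1e3).round(1))
c=shot('wrist');save(c,'wrist5',(150,130,350,330),3.9)
c=shot('wrist');print(ctrl.get_obs()['ee_pos'])
E
```

```text
[0.50965601 0.04441468 0.23067981] [-1.57198013e+00  2.17658740e-04  1.80004375e+00] [0.58908232 0.14464059 0.1111805 ] [-81.5  -2.7]
[0.51115258 0.04447178 0.23314819]
```

View pics/wrist5.png

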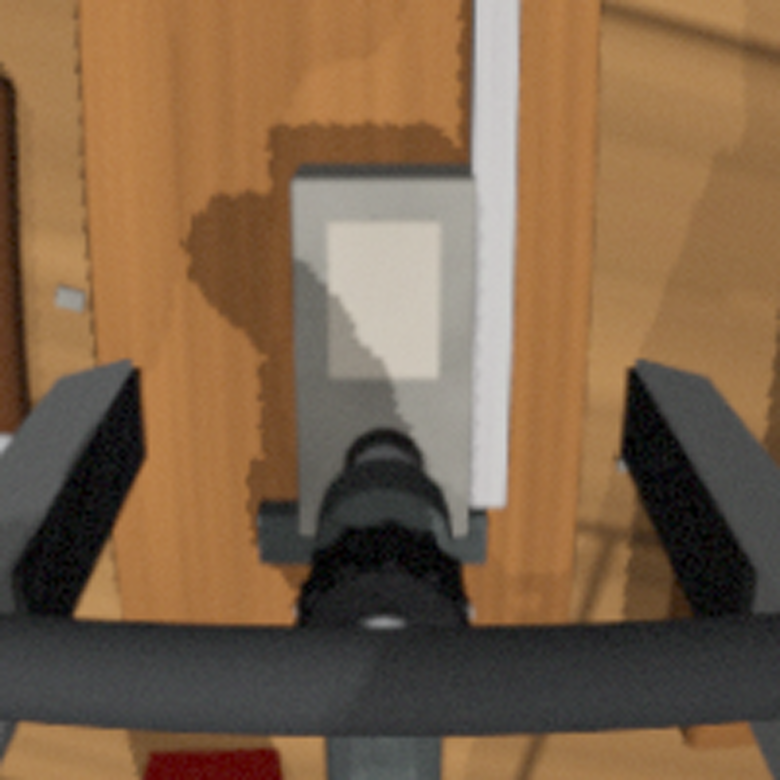

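Emit:
{"method": "jog_arm", "body": {
  "targets": [
    [9.0,[0,0,-4],-0.15],
    [9.0,[0,0,-7],-0.3],
    [9.0,[0,0,-7.8],-0.45],
    [9.0,[0,0,-7.8],-0.6],
    [9.0,[0,0,-7.8],-0.65],
    [9.0,[0,0,-7.8],-0.65],
    [9.0,[0,3,-7.8],-0.65],
    [9.0,[0,6,-7.8],-0.65],
    [9.0,[0,8.1,-7.8],-0.65],
    [9.0,[0,8.1,-7.8],-0.65]
  ]
}}

```text
time_s: 10.9
ee_pos: [0.5842, 0.062, 0.1443]
eef_rot: [-1.567, -0.004, 2.448]
force: [-0.4, 0.0, 0.2]
grip_width: 0.0899
```

```bash
python3 - <<'E'
from h import *
c=shot('wrist');o=ctrl.get_obs();print(o['ee_pos'],o['eef_rot'],o['force'],o['moment'],o['qpos'],(tojig(o['ee_pos'])*1e3).round(1))
c=shot('wrist');save(c,'wrist6',(110,150,390,360),2.7)
E
```

```text
[0.58511427 0.06209387 0.14652906] [-1.56918995e+00 -1.81335873e-03  2.44855138e+00] [-0.40262336  0.08659364  0.354991  ] [0.09801499 0.02755405 0.03154462] [ 4.34721292e-02  4.57308525e-01  1.49268464e+00  3.01308766e-05
  1.19402187e+00 -2.40509183e+00] [-4.  -2.7]
```

View pics/wrist6.png

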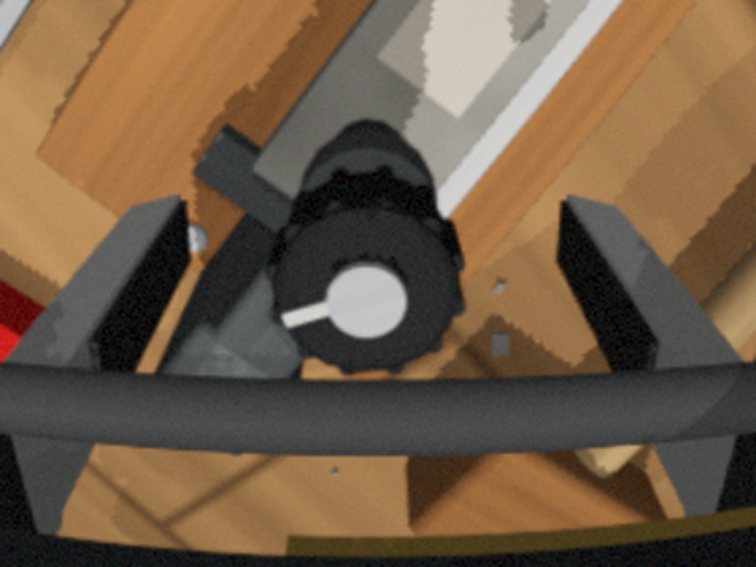

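```bash
python3 - <<'E'
from h import *
o=ctrl.get_obs();print(o['ee_pos'],o['eef_rot'],o['joint_vel'].round(3))
c=dict(np.load('wrist.npz'))
R=Ro.from_euler('xyz',o['eef_rot']).as_matrix()
for z in(.155,.158):
  p=wray(c,o['ee_pos'],o['eef_rot'],110+366.5/2.7-.5,150+301.5/2.7-.5,z);print(p,tojig(p)*1e3, 'tool cm',R.T@(p-o['ee_pos'])*100)
E
```

```text
[0.58579607 0.06209658 0.14794572] [-1.57079808e+00  2.07164808e-05  2.44887723e+00] [ 0.    -0.024 -0.02  -0.     0.003 -0.005]
[0.58949003 0.06399531 0.155     ] [ 0.69548896 -1.81093444] tool cm [-0.16301156 -0.70542391 -0.38201809]
[0.5884993  0.06285252 0.158     ] [-0.52967609 -2.69777119] tool cm [-0.15976227 -1.00542424 -0.23080853]
```

Emit:
{"method": "jog_arm", "body": {
  "targets": [
    [9.0,[-0.15,-0.35,-0.28],0],
    [8.0,[-0.15,-0.35,-0.28],0],
    [7.0,[-0.15,-0.35,-0.28],0],
    [6.0,[-0.15,-0.35,-0.28],0],
    [5.0,[-0.15,-0.35,-0.28],0],
    [4.2,[-0.15,-0.35,-0.28],0],
    [3.6,[-0.15,-0.35,-0.28],0],
    [3.4,[-0.15,-0.35,-0.28],0],
    [3.4,[-0.15,-0.35,-0.28],0],
    [3.4,[-0.15,-0.35,-0.28],0]
  ],
  "grip_force": 30
}}

```text
time_s: 12.0
ee_pos: [0.5884, 0.0635, 0.1509]
eef_rot: [-1.571, -0.001, 2.45]
force: [-4.1, 1.8, 1.4]
grip_width: 0.0392
```

```bash
python3 m.py
```

```text
{'ee_pos': array([0.5884, 0.0635, 0.1509]), 'eef_rot': array([-1.5706e+00, -6.0000e-04,  2.4502e+00]), 'force': array([-4.1463,  1.85  ,  1.3635]), 'moment': array([ 0.4586,  0.734 , -0.0051]), 'grip_width': 0.0391912009070097, 'time_s': 12.0} [-0.5 -2. ]
jigF -3.6154063937441823 2.7465155674561452
```

Emit:
{"method": "jog_arm", "body": {
  "targets": [
    [3.4,[0.06,0.019,0],0.05],
    [3.4,[0.06,0.057,0],0.15],
    [3.4,[0.06,0.095,0],0.25],
    [3.4,[0.06,0.133,0],0.35],
    [3.4,[0.06,0.171,0],0.45],
    [3.4,[0.06,0.19,0],0.5]
  ]
}}

```text
time_s: 12.6
ee_pos: [0.5886, 0.0631, 0.1491]
eef_rot: [-1.572, 0.001, 1.946]
force: [2.2, -2.1, -0.7]
grip_width: 0.0394
```

```bash
python3 m.py
```

```text
{'ee_pos': array([0.5886, 0.0631, 0.1491]), 'eef_rot': array([-1.5716e+00,  1.3000e-03,  1.9462e+00]), 'force': array([ 2.1696, -2.1126, -0.738 ]), 'moment': array([-0.483 , -0.3338,  0.0935]), 'grip_width': 0.03940862400093203, 'time_s': 12.6} [-0.4 -2.4]
jigF 1.6308864118437858 -2.5515975842069114
```

```bash
cat > r.py <<'E'
from h import *
o=ctrl.get_obs();print('t %.2f yaw %.4f z %.4f mz %.3f tau6 %.3f v6 %.2f F'%(o['time_s'],o['eef_rot'][2],o['ee_pos'][2],o['moment'][2],o['tau'][5],o['joint_vel'][5]),o['force'].round(1),'w %.4f'%o['grip_width'])
E
python3 r.py
```

```text
t 12.60 yaw 1.9462 z 0.1491 mz 0.094 tau6 -0.043 v6 0.45 F [ 2.2 -2.1 -0.7] w 0.0394
```

Emit:
{"method": "jog_arm", "body": {
  "targets": [
    [3.4,[0,0.03,0],0.08],
    [3.4,[0,0.06,0],0.16]
  ]
}}

```text
time_s: 12.8
ee_pos: [0.5886, 0.063, 0.1485]
eef_rot: [-1.572, 0.001, 1.787]
force: [2.5, -2.6, -1.1]
grip_width: 0.0394
```

```bash
python3 r.py
```

```text
t 12.80 yaw 1.7868 z 0.1485 mz 0.224 tau6 -1.551 v6 0.80 F [ 2.5 -2.6 -1.1] w 0.0394
```

Emit:
{"method": "jog_arm", "body": {
  "targets": [
    [3.4,[0,0.03,0],0.08],
    [3.4,[0,0.06,0],0.16]
  ]
}}

```text
time_s: 13.0
ee_pos: [0.5886, 0.0628, 0.1479]
eef_rot: [-1.572, 0.002, 1.627]
force: [3.0, -3.9, -1.2]
grip_width: 0.0395
```

```bash
python3 r.py
```

```text
t 13.00 yaw 1.6266 z 0.1479 mz 0.155 tau6 -1.504 v6 0.80 F [ 3.  -3.9 -1.2] w 0.0395
```

Emit:
{"method": "jog_arm", "body": {
  "targets": [
    [3.4,[-0.05,0.03,-0.03],0.08],
    [3.4,[-0.05,0.06,-0.03],0.16]
  ]
}}

```text
time_s: 13.2
ee_pos: [0.5887, 0.0626, 0.1472]
eef_rot: [-1.571, 0.001, 1.467]
force: [0.9, -3.2, 0.0]
grip_width: 0.0394
```

```bash
python3 r.py
```

```text
t 13.20 yaw 1.4666 z 0.1472 mz 0.216 tau6 -1.522 v6 0.80 F [ 0.9 -3.2  0. ] w 0.0394
```

Emit:
{"method": "jog_arm", "body": {
  "targets": [
    [3.4,[0,0.03,0],0.08],
    [3.4,[0,0.06,0],0.16]
  ]
}}

```text
time_s: 13.4
ee_pos: [0.5887, 0.0624, 0.1466]
eef_rot: [-1.572, 0.001, 1.307]
force: [-0.5, -4.6, 0.6]
grip_width: 0.0396
```

```bash
python3 r.py
```

```text
t 13.40 yaw 1.3066 z 0.1466 mz 0.188 tau6 -1.509 v6 0.79 F [-0.5 -4.6  0.6] w 0.0396
```

Emit:
{"method": "jog_arm", "body": {
  "targets": [
    [3.4,[0,0.03,0],0.08],
    [3.4,[0,0.06,0],0.16]
  ]
}}

```text
time_s: 13.6
ee_pos: [0.5886, 0.0623, 0.146]
eef_rot: [-1.572, 0.001, 1.147]
force: [-0.9, -5.1, 0.4]
grip_width: 0.0395
```

```bash
python3 r.py
```

```text
t 13.60 yaw 1.1466 z 0.1460 mz 0.188 tau6 -1.509 v6 0.79 F [-0.9 -5.1  0.4] w 0.0395
```

Emit:
{"method": "jog_arm", "body": {
  "targets": [
    [3.4,[-0.05,0.03,-0.02],0.08],
    [3.4,[-0.05,0.06,-0.02],0.16]
  ]
}}

```text
time_s: 13.8
ee_pos: [0.5886, 0.062, 0.1455]
eef_rot: [-1.572, 0.001, 0.987]
force: [-0.4, -2.9, 0.4]
grip_width: 0.0395
```

```bash
python3 r.py
```

```text
t 13.80 yaw 0.9867 z 0.1455 mz 0.141 tau6 -1.524 v6 0.80 F [-0.4 -2.9  0.4] w 0.0395
```

Emit:
{"method": "jog_arm", "body": {
  "targets": [
    [3.4,[0,0.03,0],0.08],
    [3.4,[0,0.06,0],0.16]
  ]
}}

```text
time_s: 14.0
ee_pos: [0.5884, 0.0619, 0.1448]
eef_rot: [-1.572, 0.001, 0.827]
force: [-1.8, -3.7, 0.9]
grip_width: 0.0398
```

```bash
python3 r.py
```

```text
t 14.00 yaw 0.8266 z 0.1448 mz 0.144 tau6 -1.512 v6 0.80 F [-1.8 -3.7  0.9] w 0.0398
```

Emit:
{"method": "jog_arm", "body": {
  "targets": [
    [3.4,[0,0.03,0],0.08],
    [3.4,[0,0.06,0],0.16]
  ]
}}

```text
time_s: 14.2
ee_pos: [0.5883, 0.0618, 0.1442]
eef_rot: [-1.572, 0.001, 0.667]
force: [-3.3, -4.7, 2.0]
grip_width: 0.0397
```

```bash
python3 r.py
```

```text
t 14.20 yaw 0.6667 z 0.1442 mz 0.177 tau6 -1.500 v6 0.80 F [-3.3 -4.7  2. ] w 0.0397
```

Emit:
{"method": "jog_arm", "body": {
  "targets": [
    [3.4,[-0.06,0.03,-0.02],0.08],
    [3.4,[-0.06,0.06,-0.02],0.16]
  ]
}}

```text
time_s: 14.4
ee_pos: [0.5881, 0.0616, 0.1436]
eef_rot: [-1.572, 0.0, 0.507]
force: [-2.0, -2.3, 1.1]
grip_width: 0.0391
```

```bash
python3 r.py
```

```text
t 14.40 yaw 0.5068 z 0.1436 mz 0.226 tau6 -1.479 v6 0.80 F [-2.  -2.3  1.1] w 0.0391
```

Emit:
{"method": "jog_arm", "body": {
  "targets": [
    [3.4,[0,0.03,0],0.08],
    [3.4,[0,0.06,0],0.16]
  ]
}}

```text
time_s: 14.6
ee_pos: [0.588, 0.0615, 0.1431]
eef_rot: [-1.572, 0.001, 0.347]
force: [-3.1, -4.2, 2.1]
grip_width: 0.0394
```

```bash
python3 r.py
```

```text
t 14.60 yaw 0.3468 z 0.1431 mz 0.262 tau6 -1.434 v6 0.80 F [-3.1 -4.2  2.1] w 0.0394
```

Emit:
{"method": "jog_arm", "body": {
  "targets": [
    [3.4,[0,0.03,0],0.08],
    [3.4,[0,0.06,0],0.16]
  ]
}}

```text
time_s: 14.8
ee_pos: [0.5878, 0.0615, 0.1425]
eef_rot: [-1.572, 0.001, 0.187]
force: [-3.9, -3.6, 2.1]
grip_width: 0.0393
```

```bash
python3 r.py
```

```text
t 14.80 yaw 0.1869 z 0.1425 mz 0.252 tau6 -1.402 v6 0.79 F [-3.9 -3.6  2.1] w 0.0393
```

Emit:
{"method": "jog_arm", "body": {
  "targets": [
    [3.4,[0,0,0],0],
    [3.4,[0,0,0],0]
  ]
}}

```text
time_s: 15.0
ee_pos: [0.5878, 0.0615, 0.1424]
eef_rot: [-1.572, 0.001, 0.19]
force: [-3.8, -3.5, 3.3]
grip_width: 0.0396
```

```bash
python3 r.py
```

```text
t 15.00 yaw 0.1895 z 0.1424 mz -0.013 tau6 0.059 v6 -0.00 F [-3.8 -3.5  3.3] w 0.0396
```

Emit:
{"method": "jog_arm", "body": {
  "targets": [
    [4.4,[0,0,0],0],
    [5.2,[0,0,0],0],
    [6.5,[0,0,0],0],
    [8,[0,0,0],0],
    [8,[0,0,0],0],
    [8,[0,-3,0],0],
    [8,[0,-7,0],0],
    [8,[0,-10,0],0],
    [8,[0,-10,0],0]
  ]
}}

```text
time_s: 15.9
ee_pos: [0.5893, 0.0622, 0.247]
eef_rot: [-1.572, -0.007, 0.19]
force: [-0.5, -0.6, 1.0]
grip_width: 0.0798
```

Emit:
{"method": "jog_arm", "body": {
  "targets": [
    [8,[-5,0,0],0],
    [8,[-10,0,0],0],
    [8,[-13,0,0],0],
    [8,[-13,0,0],0],
    [8,[-13,0,0],0]
  ]
}}

```text
time_s: 16.4
ee_pos: [0.4605, 0.0376, 0.2425]
eef_rot: [-1.571, -0.001, 0.19]
force: [0.6, -0.5, 0.6]
grip_width: 0.0799
```

```bash
python3 r.py; python3 - <<'E'
from h import *
c=shot('side');a=c['img'][190:275,190:310,::-1]
c2=shot('scene');b=c2['img'][180:265,215:335,::-1]
cv2.imwrite('pics/fin.png',cv2.resize(np.vstack([a,b]),None,fx=3.5,fy=3.5,interpolation=cv2.INTER_CUBIC))
E
```

```text
t 16.40 yaw 0.1898 z 0.2425 mz -0.023 tau6 -0.035 v6 0.00 F [ 0.6 -0.5  0.6] w 0.0799
```

View pics/fin.png

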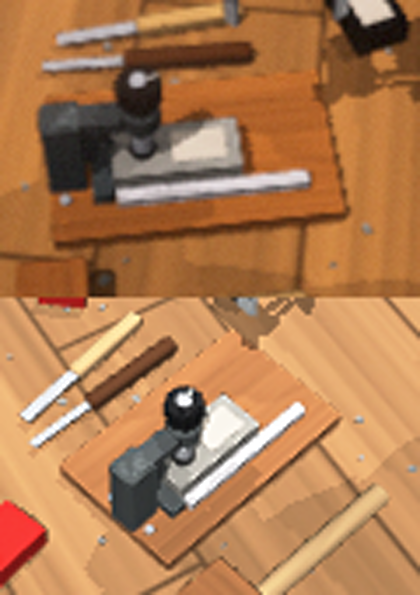

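```bash
python3 fit.py; python3 - <<'E'
from h import *
# earlier free-state values are printed above in the log (knob mean z .1522/.1537)
for n in('scene','side'):
    p=cloud(dict(np.load(n+'.npz')));d=np.hypot(p[...,0]-.588,p[...,1]-.066);q=p[(d<.012)&(p[...,2]>.11)];print(n,np.percentile(q[:,2],[50,75,90]))
E
```

```text
scene board 1580 0.016084595228957756 (np.float64(0.22499999999999984), array([0.5483571 , 0.04182883]), array([0.27039678, 0.17021909]))
blanktop 257 0.04670175204732977 (np.float64(0.34999999999999976), array([0.55859407, 0.06532146]), array([0.12191336, 0.0561066 ]))
knob 3104 [0.46014644 0.052429   0.44609966] [ 0.3800471  -0.01634572  0.13278682] [0.60976943 0.10316124 0.56388602]
side board 1915 0.018406685220502036 (np.float64(0.24999999999999986), array([0.54795899, 0.0411917 ]), array([0.26745631, 0.17293418]))
blanktop 458 0.048332769786532566 (np.float64(0.23999999999999985), array([0.5586389 , 0.05831192]), array([0.11784589, 0.05979115]))
knob 4059 [0.45202448 0.05579736 0.44183246] [ 0.3801092  -0.01875558  0.13207895] [0.6106522  0.1028812  0.56807426]
scene [0.14798188 0.15032468 0.15172162]
side [0.15016948 0.15317502 0.15579699]
```

```bash
python3 -c "
from h import *
print(ctrl.hand_in())"
```

```text
the job is handed in; nothing more can be done
None
```

The job is handed in: the blank is home against the end stop and the fence, the clamp is screwed down on it, and the gripper is clear. It took about 16.5 s of the 72 s.

- **Blank:** I gripped it by its free end, squared it to the jig, then slid it to the fence and to the end stop. Peak contact force was about 12 N at the fence and 20 N at the stop.
- **Home check:** The wrist view put the blank's near end 59.4 to 60.5 mm from the fence's end, where 60 mm is home. Its side was within 1 mm of the fence face. After clamping, the side camera placed its centre within 1 mm of the seat.
- **Clamp:** I turned the knob about 2.26 rad clockwise. Turning torque rose from about 0.18 to 0.25 N m over the last 0.4 to 0.5 rad. I take that as roughly 20 to 28 N on the blank, inside the 8 to 42 N window. This is an estimate from noisy torque readings (about ±0.03 N m), since the foot force can't be read directly.
- **Knob height:** It sank roughly 7 to 9 mm by the depth images, against about 8.6 mm expected, so the grip did not slip noticeably.
- **Disagreements:** The outside cameras and the arm differed by 2 to 3 mm on the jig's position, and I corrected for this by touch and with the wrist camera. In the scene camera, the last outline fit of the blank came out at a wrong angle, probably because the clamp hides part of it. I relied on the side and wrist views there.
- **Surroundings:** I touched nothing else, and the tools in the last picture looked unmoved. It did not show the jar, pot, brush or spare bricks.

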